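Stamp the test panel with the spring hand stamp

TASK

Of the two aluminium test panels, stamp the one whose printed box is still empty: take the spring hand stamp from its rubber rest, set it squarely in the middle of the box, long side along long side, and press the handle straight down nearly to its stop for about half a second, without ramming it. Lift it straight off without sliding it or dragging the panel, then set it gently back upright on the middle of the rest and let go. Leave the other panel and the bottle, beaker and jar alone, and do not touch the panel with the stamp outside the box.

Things in the scene. Friction and masses are not known exactly. Their poses are not given: they have to be found in the camera images.
- stamp: Spring hand stamp, upright, 120 mm tall, 0.37 kg. Below: grey block (skirt) 62 (x) x 40 (y) x 44 mm high with the flat printing foot. Above, on a steel stem, a wooden handle block 60 (x) x 30 (y) x 50 mm, 70 to 120 mm above the foot when not pressed (gap of 26 mm to the skirt). Ends alike. Origin: centre of the foot; z up, x along the long side.
- stamp_foot (a point): Centre of the stamp's flat foot, same as the origin of the stamp.
- stamp_handle (a point): Centre of the wooden handle: 95 mm above the foot with the spring out; goes down with the handle. Axes as the stamp's. Grasp it here from above across its 30 mm thickness (along y); keep the fingertips clear of the skirt below, which comes 20 mm nearer at full stroke.
- plunger (a joint): How far the handle is pressed down towards the skirt: 0 spring out (at rest and when carried by the handle), 0.020 m at the stop. The spring resists with 5 N at first, rising evenly to 13 N at the stop, and pushes the handle back out.
- panel: The aluminium panel to be stamped, loose and flat on the bench, 140 (x) x 90 (y) x 6 mm, 0.3 kg. Origin: centre of its underside; z up. It has a 14 mm hanging hole 55 mm from its centre towards -x, and a thin dark printed rectangle (the box), empty, centred 15 mm towards +x.
- panel_box (a point): Centre of the empty printed box on the panel's top face, 6 mm above the bench; the box is 74 mm along the panel's x and 52 mm along its y.
- stamped_panel: The other panel, same size and box, but with a dark striped imprint already in the box. Leave alone. Origin: centre of its underside.
- rest: Grey rubber rest pad, fixed to the bench, 120 (x) x 100 (y) x 8 mm thick, on which the stamp stands at first. Origin: centre of its underside; its top is 8 mm above the bench.
- amber_bottle: Amber glass bottle, 64 mm across, 125 mm high, bystander. Origin: centre of its underside.
- beaker: Glass beaker, 72 mm across, 80 mm high, bystander. Origin: centre of its underside.
- jar: White plastic jar, 70 mm across, 85 mm high, bystander. Origin: centre of its underside.
Things that resemble listed ones, but are neither listed nor needed, are in the scene too. Of the things that look like the stamp, the smallest one is meant.

How it is judged:
On the way, in this order (a step that is already met when the one before it is completed fails the run):
1. stamp square in the empty box (centre within 7 mm, 9 degrees, upright within 3.4 degrees), handle pressed 13 mm or more for 0.3 s (value of joint plunger above 0.013 m and horizontal distance between stamp_foot and panel_box below 0.007 m and angle between the x axis of stamp and the x axis of panel, either way round below 0.157 rad and angle between stamp's own z axis and vertical below 0.06 rad and contact force between stamp and panel above 5 N), for 0.3 s.
2. stamp lifted straight off: foot 15 mm or more above the panel, still within 15 mm over the box's centre (z of stamp_foot in the frame of panel_box above 0.015 m and horizontal distance between stamp_foot and panel_box below 0.015 m), for 0.1 s.
At the end, for the whole second after the job is handed in: The stamp stands upright (within 3.4 degrees), at rest and released on its rubber rest, foot centre within 35 mm of the pad's centre, spring out (under 3 mm); the panel lies flat within 8 mm of where it was (horizontal distance between stamp_foot and rest below 0.035 m and z of stamp_foot in the frame of rest below 0.011 m and contact force between stamp and rest above 1 N and angle between stamp's own z axis and vertical below 0.06 rad and linear speed of stamp below 0.02 m/s and value of joint plunger below 0.003 m and distance of panel from where it was at the start of the episode below 0.008 m and angle between panel's own z axis and vertical below 0.05 rad); the robot touches nothing.
It fails at once if the stamp touches the panel more than 13 mm away from the box's centre (misplaced or slid) (contact force between stamp and panel above 0.5 N and horizontal distance between stamp_foot and panel_box above 0.013 m).
It fails at once if the panel is dragged more than 8 mm (distance of panel from where it was at the start of the episode above 0.008 m).
It fails at once if the stamp is dropped or rammed on the panel or the rest (over 45 N) (contact force between stamp and panel above 45 N or contact force between stamp and rest above 45 N).
It fails at once if the stamped panel is touched by the stamp or shifted over 10 mm (distance of stamped_panel from where it was at the start of the episode above 0.01 m or contact force between stamp and stamped_panel above 0.5 N).
It fails at once if glassware or jar is shifted over 15 mm (distance of any of amber_bottle, beaker, jar from where it was at the start of the episode above 0.015 m).
It also fails if it takes over 54 s, if anything falls off the work surface, if the arm or the gripper's body presses on something with over 40 N, if the wrist force passes 120 N, or if a joint passes its speed limit or range.

ROBOT

A 6-joint arm with a two-finger parallel gripper is mounted at the origin on the work surface. World frame = base frame: x ahead of the robot, y to its left, z up, the work surface at z = 0. Lengths are in m, angles in rad, forces in N, time in s.
With the tool pointing down it reaches from about 0.275 to 0.975 m from the base axis. Payload 8.4 kg.
Tool frame: the origin (TCP) lies at the very end of the fingers, on their centre line; the grasp point (between the pads) lies 19 mm behind it; z points along the fingers, y is the direction in which the jaws open and shut (so a half turn about z gives the same grasp; the last joint's range is limited). The gripper opens to 92 mm and grips with 3 to 60 N. Pads are 20 mm wide; open, the fingers measure 128 mm over their backs; the gripper's body (75 mm by 189 mm) begins 69 mm behind the grasp point.
Start: joints at [1.149, 0.353, 1.633, -0, 1.155, -0.002], TCP at [0.255, 0.571, 0.193] pointing down, gripper open.
Joint ranges: [-2.63, 2.63], [-0.92, 2.1], [0.06, 2.66], [-1.3, 4.44], [0, 2.69], [-3.02, 3.02]. Speed limits (rad/s): [2.22, 2.22, 2.79, 3.14, 3.14, 3.14].

INTERFACE

Orientations are given as a 3x3 rotation matrix whose columns are the frame's x, y, z axes.
In Python, from cell import monitor, cams, bot gives the robot as it stands.
- The arm moves only by the tool step_arm, never from a script. Its argument "moves" is a list of rows, each a list of 7 numbers: the turn, a rotation vector about the tool's x, y, z in degrees, then the shift along the tool's x, y, z in m, then the closure, from 0 (fully open) to 1 (shut). In form: [[wx, wy, wz, x, y, z, fingers], ...]. A call has exactly 8 rows; each row shifts and turns the commanded pose from where the row before left it, along the tool's axes as they then stand; what a row does not reach is not made up. A row lasts 1/12 s, in which the tool goes at most 41.7 mm and 7.16 degrees, less where a joint would pass 70% of its speed; a pose out of reach is approached as far as the arm can. A call with a gripper value outside its range is refused whole. The fingers move at their own pace and stop on an object; "force" is the grip in N (left out, the last holds). Time passes only in rows, so rows that do not move let the fingers close, or fill a call up. It gives the time, the measured TCP pose, the force and the opening at its end, in the units of the state.
- monitor.sense(): the state, without advancing time (a new reading comes with each control period).
- cams.snapshot(name): name is "scene" or "top" or "wrist"; returns a dict with "image" (384x512x3 uint8, red, green, blue), "vfov" (degrees; the focal length in pixels is half the picture's height over the tangent of half this angle, whatever the lens; pixels are square), "cx", "cy" (the principal point, pixels), "extrinsics" (4x4, takes a point from camera to world coordinates). Camera axes: x right, y down, z forward; pixel columns grow to the right and rows downward; lengths in m; the calibration is good to about 2 mm. A picture is of the moment at which its call begins. There is no depth.
- bot.sign_off(): hands the job in, once; it reports no verdict.
The state is a dict: "t": time; "qpos": joint angles; "qvel": joint speeds; "joint_efforts": joint torques, N m; "eef_pos": TCP position; "orientation": TCP orientation; "ft_force": force on the tool from outside, world axes, zero at the start; "wrist_torque": the same for the moment, N m; "gripper_width": finger opening in m.
Only numpy, scipy, OpenCV 4.12 (cv2) and the standard library are available. Lean on these libraries where they do the work, as an engineer would, in place of code of your own. Each camera call takes 0.05 s, during which the arm holds its last target.

## Working session

There is one attempt and no reset: what is moved stays moved. The work goes in short steps, Python scripts to look and compute and a tool call to move; the robot and the scene stay as the last step left them, time stands still between calls to the robot, and variables do not carry over. Pictures are saved under pics/ and viewed, and the job is handed in when it is done.

Besides the shell and the picture viewer there is one more tool, called after "Request:" as a command line: name --pt "numbers of a row" for each row, then --argument value for the rest. step_arm: Moves the arm, as the interface text tells. Its arguments: {"type":"object","properties":{"moves":{"type":"array","items":{"type":"array","items":{"type":"number"}}},"force":{"type":"number"}},"required":["moves"]}

```bash
ls; mkdir -p pics
python3 - <<'E'
from cell import monitor,cams,bot
import cv2,numpy as np
s=monitor.sense();print(s)
for n in["scene","top","wrist"]:
    d=cams.snapshot(n);cv2.imwrite(f"pics/{n}0.png",d["image"][...,::-1]);np.savez(f"pics/{n}0.npz",**d)
    print(n,d["vfov"],d["cx"],d["cy"],np.round(d["extrinsics"],4).tolist())
E
```

```text
pics
{'t': 0.0, 'qpos': array([ 1.14858071e+00,  3.53625634e-01,  1.63412032e+00,  2.00178357e-06,
        1.15524395e+00, -2.39040567e-03]), 'qvel': array([ 0.00019977, -0.00130222,  0.00021136, -0.00130455,  0.00091308,
       -0.00081981]), 'joint_efforts': array([ 1.28451367e-03, -5.93853521e+01, -3.34204173e+01,  6.97968691e-02,
        2.37493106e-02, -1.33978051e-04]), 'eef_pos': array([0.25452515, 0.57023975, 0.19228371]), 'orientation': array([[-9.13159866e-01,  4.07601190e-01, -5.74238952e-04],
       [ 4.07601594e-01,  9.13158977e-01, -1.27379702e-03],
       [ 5.17027227e-06, -1.39724103e-03, -9.99999024e-01]]), 'ft_force': array([-0.03026819,  0.41560824, -0.64206211]), 'wrist_torque': array([0.00284689, 0.02280035, 0.01678324]), 'gripper_width': 0.09212031883858154}
scene 43.757530439081265 256.7372553375716 182.77038160294777 [[0.841, 0.3444, -0.4172, 1.1608], [0.5408, -0.5517, 0.6349, -0.831], [-0.0115, -0.7596, -0.6503, 0.9583], [0.0, 0.0, 0.0, 1.0]]
top 45.230394163070116 258.37523554383444 189.47840147146192 [[0.0759, -0.9725, 0.2202, 0.2836], [-0.9971, -0.0751, 0.012, 0.0055], [0.0049, -0.2204, -0.9754, 1.4634], [0.0, 0.0, 0.0, 1.0]]
wrist 61.659914939713 256.3897491785085 189.27304275469808 [[0.4081, 0.8806, 0.2407, 0.1869], [0.9129, -0.3931, -0.1097, 0.6014], [-0.002, 0.2645, -0.9644, 0.3838], [0.0, 0.0, 0.0, 1.0]]
```

View pics/scene0.png

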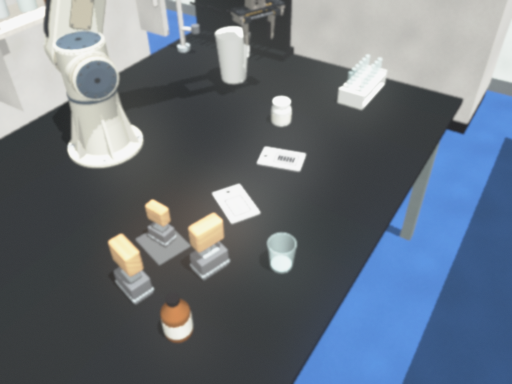

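View pics/top0.png

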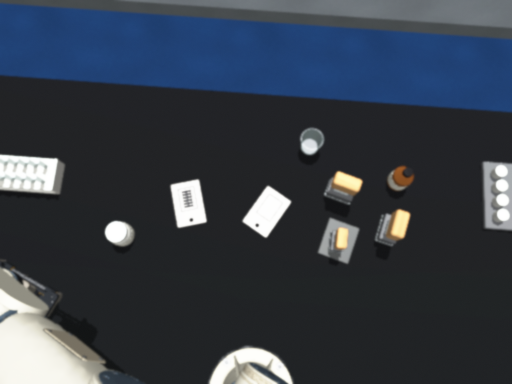

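View pics/wrist0.png

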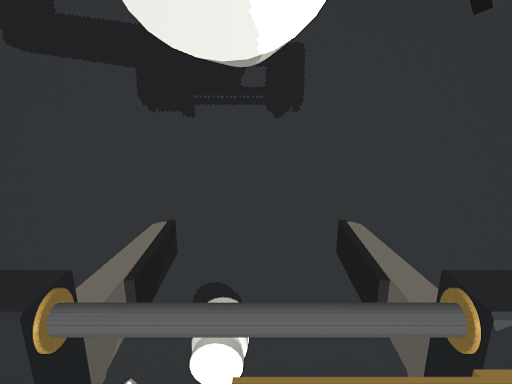

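Stamp candidates are, in the top view, (341,239) on the grey pad, (345,184) and (398,224). In the scene view they are (160,222), (208,245) and (130,267). The one on the pad at top (341,239) is the smallest. The empty panel is at top (267,211), and the stamped one is at (188,204). I'll check this in close crops.

Run:
```python
import cv2,numpy as np
t=cv2.imread("pics/top0.png")[150:280,230:430]
s=cv2.imread("pics/scene0.png")[170:310,90:290]
cv2.imwrite("pics/crop1.png",cv2.resize(t,(800,520),interpolation=cv2.INTER_CUBIC))
cv2.imwrite("pics/crop2.png",cv2.resize(s,(800,560),interpolation=cv2.INTER_CUBIC))
```

```text
(no output)
```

View pics/crop1.png

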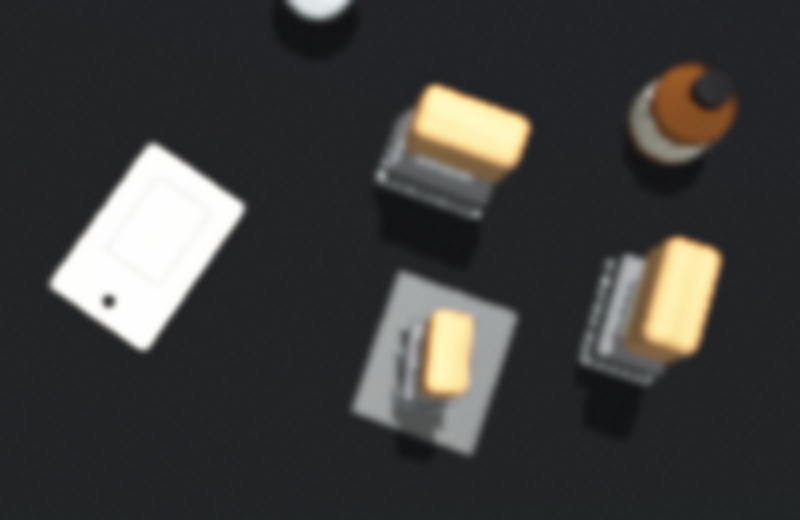

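View pics/crop2.png

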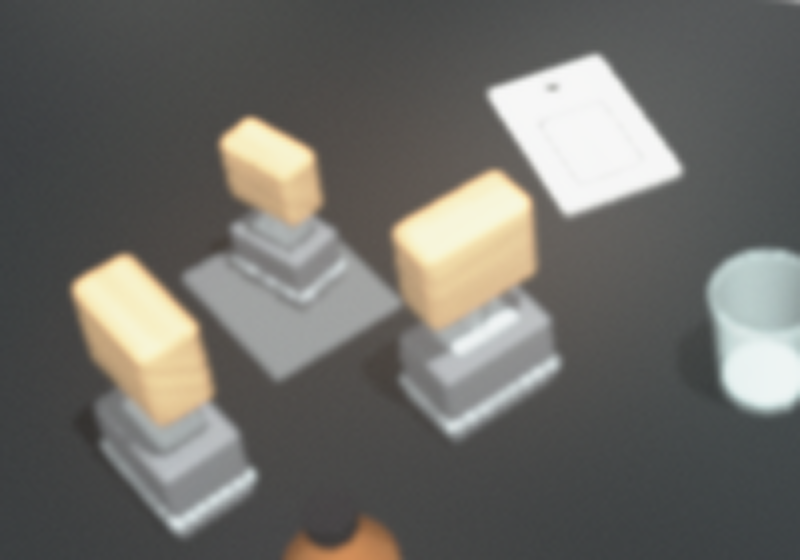

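The crops confirm it: the small stamp stands on the pad (handle at crop 447,350), and the left white panel has a thin empty box and a hole at crop (108,300).

```bash
cat > h.py <<'E'
import numpy as np,cv2
def ray(d,px,z):
    px=np.atleast_2d(px).astype(float);H=d["image"].shape[0];f=H/2/np.tan(np.radians(float(d["vfov"]))/2)
    r=np.c_[(px[:,0]-d["cx"])/f,(px[:,1]-d["cy"])/f,np.ones(len(px))]
    E=d["extrinsics"];w=r@E[:3,:3].T;o=E[:3,3]
    return o+w*((z-o[2])/w[:,2])[:,None]
def proj(d,P):
    E=d["extrinsics"];H=d["image"].shape[0];f=H/2/np.tan(np.radians(float(d["vfov"]))/2)
    c=(np.atleast_2d(P)-E[:3,3])@E[:3,:3];return np.c_[d["cx"]+f*c[:,0]/c[:,2],d["cy"]+f*c[:,1]/c[:,2]]
def rect(m,d,z):
    cs,_=cv2.findContours(m.astype(np.uint8),cv2.RETR_EXTERNAL,cv2.CHAIN_APPROX_NONE)
    out=[]
    for c in cs:
        if cv2.contourArea(c)<60: continue
        px=c[:,0]+0.0
        P=ray(d,px,z)[:,:2]
        (cx,cy),(w,h),a=cv2.minAreaRect((P*1000).astype(np.float32))
        b=cv2.boxPoints(((cx,cy),(w,h),a)); e=[b[1]-b[0],b[2]-b[1]]; l=max(e,key=np.linalg.norm)
        out.append((px.mean(0).round(),[round(cx,1),round(cy,1)],sorted([round(w,1),round(h,1)]),round(float(np.degrees(np.arctan2(l[1],l[0])))%180,1)))
    return out
E
python3 - <<'E'
from h import *
for n in["top","scene"]:
    d=np.load(f"pics/{n}0.npz");hsv=cv2.cvtColor(d["image"],cv2.COLOR_RGB2HSV);h,s,v=cv2.split(hsv)
    print(n,"panel");[print(*r) for r in rect((v>150)&(s<40),d,.006)]
    print("wood");[print(*r) for r in rect((h>8)&(h<28)&(s>60)&(v>215),d,.128)]
    print("grey");[print(*r) for r in rect((v>80)&(v<160)&(s<40),d,.008)]
E
```

```text
top panel
[252. 370.] [75.7, 5.8] [101.4, 245.8] 94.3
[ 35. 345.] [116.2, 620.0] [274.4, 328.9] 94.3
[118. 232.] [440.2, 456.6] [70.1, 85.9] 76.3
[338. 238.] [468.6, -240.9] [92.0, 112.4] 163.6
[266. 211.] [544.4, -7.8] [95.1, 145.1] 149.3
[188. 203.] [551.3, 246.0] [94.7, 144.9] 16.1
[498. 195.] [655.2, -752.0] [88.7, 216.9] 178.4
[ 28. 173.] [608.5, 780.2] [116.0, 197.5] 90.4
[309. 146.] [773.4, -133.1] [52.0, 52.4] 20.5
wood
[342. 238.] [461.5, -231.2] [28.4, 58.8] 175.9
[400. 223.] [515.9, -399.3] [37.2, 76.2] 165.2
[347. 181.] [631.4, -241.0] [37.8, 78.4] 73.1
grey
[231. 378.] [34.8, 58.1] [30.8, 48.6] 149.6
[ 97. 370.] [33.0, 455.9] [41.9, 81.0] 44.6
[ 32. 299.] [222.3, 685.6] [86.1, 290.5] 55.9
[125. 235.] [433.9, 435.0] [60.2, 76.5] 164.7
[338. 240.] [468.5, -240.7] [102.2, 121.7] 164.0
[384. 229.] [516.5, -396.6] [64.2, 95.9] 165.6
[335. 192.] [618.2, -227.6] [62.1, 93.3] 49.0
[394. 182.] [670.7, -415.0] [33.9, 67.1] 37.9
[495. 198.] [647.3, -742.8] [38.3, 185.5] 1.4
[490. 194.] [654.2, -748.0] [95.2, 225.2] 178.6
[ 40. 185.] [606.8, 759.0] [119.4, 193.1] 90.3
[311. 140.] [7
[... 776 characters left out ...]
1207.6, 1207.7] 30.9
[183.  21.] [-430.0, 964.1] [141.3, 669.8] 134.6
[69. 48.] [-688.5, 597.5] [858.8, 1459.5] 145.0
wood
[127. 254.] [509.0, -384.5] [44.4, 128.3] 158.9
[207. 231.] [622.1, -231.2] [86.3, 96.3] 69.9
[159. 211.] [479.1, -239.9] [38.9, 96.5] 162.1
grey
[135. 283.] [495.7, -379.5] [81.5, 136.6] 152.3
[419. 191.] [972.3, 352.7] [35.3, 475.8] 98.1
[238. 198.] [570.0, 147.5] [441.7, 933.0] 93.3
[501.  86.] [1053.8, 1101.5] [85.3, 96.8] 92.5
[ 94. 113.] [-247.8, 111.5] [509.0, 811.1] 131.9
[370.  82.] [367.0, 976.8] [505.1, 1344.9] 153.9
[251.  28.] [-97.5, 982.5] [295.0, 964.5] 110.9
[190.   8.] [-543.5, 1124.3] [73.1, 205.4] 130.4
[171.   5.] [-655.5, 1104.7] [48.9, 144.0] 131.0
```

Request:
step_arm --pt "0 0 0 -0.0215 -0.027 -0.0024 0" --pt "0 0 0 -0.0215 -0.027 -0.0024 0" --pt "0 0 0 -0.0215 -0.027 -0.0024 0" --pt "0 0 0 -0.0215 -0.027 -0.0024 0" --pt "0 0 0 -0.0215 -0.027 -0.0024 0" --pt "0 0 0 -0.0215 -0.027 -0.0024 0" --pt "0 0 0 -0.0215 -0.027 -0.0024 0" --pt "0 0 0 -0.0215 -0.027 -0.0024 0"

```text
t: 0.82
eef_pos: [0.3237, 0.3017, 0.2121]
orientation: [[-0.913, 0.407, -0.0], [0.407, 0.913, -0.0], [-0.0, -0.0, -1.0]]
ft_force: [0.2, -0.1, 0.7]
gripper_width: 0.092
```

Request:
step_arm --pt "0 0 0 -0.0215 -0.027 -0.0024 0" --pt "0 0 0 -0.0215 -0.027 -0.0024 0" --pt "0 0 0 -0.0215 -0.027 -0.0024 0" --pt "0 0 0 -0.0215 -0.027 -0.0024 0" --pt "0 0 0 -0.0215 -0.027 -0.0024 0" --pt "0 0 0 -0.0215 -0.027 -0.0024 0" --pt "0 0 0 -0.0215 -0.027 -0.0024 0" --pt "0 0 0 -0.0215 -0.027 -0.0024 0"

```text
t: 1.48
eef_pos: [0.3927, 0.0343, 0.2316]
orientation: [[-0.913, 0.408, 0.0], [0.408, 0.913, 0.0], [-0.0, 0.0, -1.0]]
ft_force: [0.8, 0.7, 1.1]
gripper_width: 0.0918
```

Run:
```python
from h import *
from cell import cams,monitor
d=cams.snapshot("wrist");cv2.imwrite("pics/w1.png",d["image"][...,::-1]);np.savez("pics/w1.npz",**d)
print(monitor.sense()["eef_pos"])
```

```text
[0.39436165 0.02968387 0.23211701]
```

View pics/w1.png

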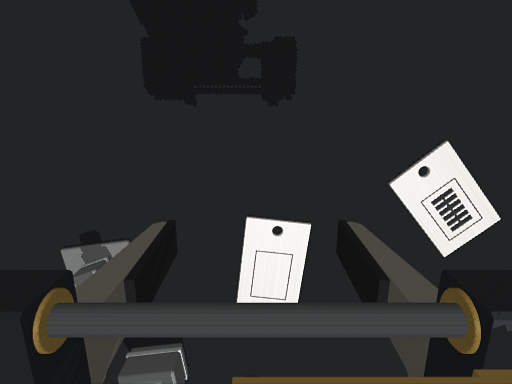

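The wrist view shows the empty box at about (271,275) with the hole at (277,231), and the stamped panel to the right at (447,200). I'll compute the box corners.

Run:
```python
from h import *
d=np.load("pics/w1.npz");im=d["image"]
c=im[205:310,225:325];cv2.imwrite("pics/w1c.png",cv2.resize(c,None,fx=5,fy=5,interpolation=cv2.INTER_CUBIC)[...,::-1])
g=cv2.cvtColor(im,cv2.COLOR_RGB2GRAY)
m=(g>130).astype(np.uint8);n,l,st,ce=cv2.connectedComponentsWithStats(m)
P=l==l[240,250]; 
cs,h=cv2.findContours((l==l[275,271]).astype(np.uint8),cv2.RETR_EXTERNAL,cv2.CHAIN_APPROX_NONE)
print(rect(l==l[275,271],d,.006)); print(st[l[275,271]],st[l[240,250]])
px=np.array([[255,251],[292,255],[285,300],[250,296],[277,231]])
print(ray(d,px,.006).round(4))
```

```text
[(array([272., 261.]), [540.5, -6.3], [90.2, 135.9], 149.3)]
[ 237  217   74   86 5054] [ 237  217   74   86 5054]
[[ 0.5115 -0.0206  0.006 ]
 [ 0.5387  0.0249  0.006 ]
 [ 0.6023 -0.0125  0.006 ]
 [ 0.575  -0.0572  0.006 ]
 [ 0.4961  0.0199  0.006 ]]
```

View pics/w1c.png

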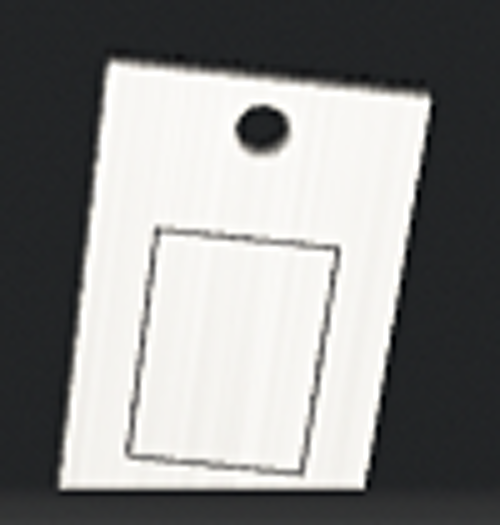

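Request:
step_arm --pt "0 0 0 -0.0215 -0.027 -0.0024 0" --pt "0 0 0 -0.0215 -0.027 -0.0024 0" --pt "0 0 0 -0.0215 -0.027 -0.0024 0" --pt "0 0 0 -0.0215 -0.027 -0.0024 0" --pt "0 0 0 -0.0215 -0.027 -0.0024 0" --pt "0 0 0 -0.0215 -0.027 -0.0024 0" --pt "0 0 0 -0.0215 -0.027 -0.0024 0" --pt "0 0 0 -0.0215 -0.027 -0.0024 0"

```text
t: 2.2
eef_pos: [0.4618, -0.2331, 0.2505]
orientation: [[-0.913, 0.408, -0.0], [0.408, 0.913, 0.0], [0.0, 0.0, -1.0]]
ft_force: [0.9, 0.3, 0.6]
gripper_width: 0.0919
```

Request:
step_arm --pt "0 0 -5 0 0 0 0" --pt "0 0 -5 0 0 0 0" --pt "0 0 -5 0 0 0 0" --pt "0 0 -5 0 0 0 0" --pt "0 0 0 0 0 0 0" --pt "0 0 0 0 0 0 0" --pt "0 0 0 0 0 0 0" --pt "0 0 0 0 0 0 0"

```text
t: 2.87
eef_pos: [0.4618, -0.2312, 0.2506]
orientation: [[-0.997, 0.072, -0.0], [0.072, 0.997, 0.0], [0.0, 0.0, -1.0]]
ft_force: [-0.1, -0.6, -0.2]
gripper_width: 0.0922
```

Run:
```python
from h import *
from cell import cams,monitor
for n in["wrist","top"]:
    d=cams.snapshot(n);cv2.imwrite(f"pics/{n}2.png",d["image"][...,::-1]);np.savez(f"pics/{n}2.npz",**d)
print(monitor.sense()["eef_pos"])
```

```text
[ 0.46185826 -0.23122153  0.25060874]
```

View pics/wrist2.png

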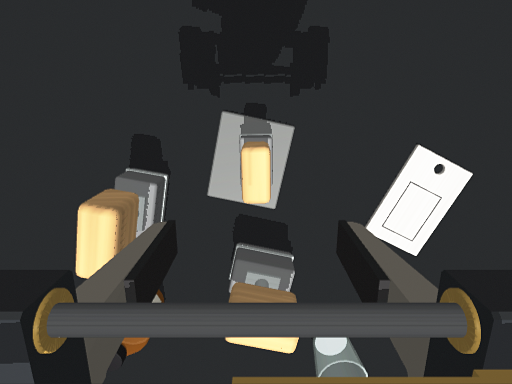

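The stamp is at (256,165) on the pad and the empty panel at (420,200), with both larger stamps clear of the approach. Next I'll refine the positions.

Run:
```python
from h import *
d=np.load("pics/wrist2.npz");im=d["image"]
c=im[95:215,200:300];cv2.imwrite("pics/w2c.png",cv2.resize(c,None,fx=5,fy=5,interpolation=cv2.INTER_CUBIC)[...,::-1])
hsv=cv2.cvtColor(im,cv2.COLOR_RGB2HSV);h,s,v=cv2.split(hsv)
sel=np.zeros(v.shape,bool);sel[95:215,200:300]=1
for t in(150,215,240):
  print(t,rect((h>8)&(h<30)&(s>50)&(v>t)&sel,d,.128))
print(rect((v>80)&(s<40)&sel,d,.008))
sel[:]=0;sel[140:260,360:480]=1
print(rect((v>130)&(s<40)&sel,d,.006))
```

```text
150 [(array([256., 175.]), [459.0, -231.6], [29.0, 58.4], 176.5)]
215 [(array([256., 175.]), [459.4, -231.7], [27.1, 57.4], 176.4)]
240 [(array([256., 176.]), [459.4, -231.5], [26.8, 55.4], 176.4)]
[(array([252., 163.]), [466.6, -241.1], [98.7, 118.6], 163.9)]
[(array([418., 200.]), [543.0, -8.4], [91.4, 140.6], 149.2)]
```

View pics/w2c.png

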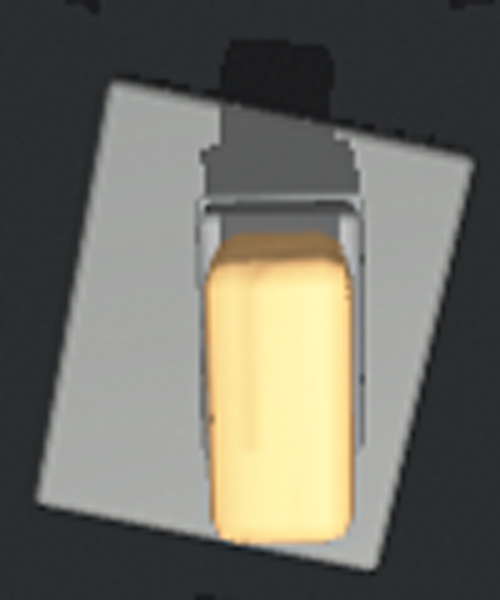

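Request:
step_arm --pt "0 0 -0.5 0.002 0 0.016 0" --pt "0 0 0 0 0 0.016 0" --pt "0 0 0 0 0 0.016 0" --pt "0 0 0 0 0 0.016 0" --pt "0 0 0 0 0 0.016 0" --pt "0 0 0 0 0 0.016 0" --pt "0 0 0 0 0 0.016 0" --pt "0 0 0 0 0 0.016 0"

```text
t: 3.63
eef_pos: [0.4599, -0.2311, 0.1219]
orientation: [[-0.998, 0.063, 0.0], [0.063, 0.998, -0.0], [-0.0, -0.0, -1.0]]
ft_force: [0.1, -0.7, 0.3]
gripper_width: 0.0921
```

Request:
step_arm --pt "0 0 0 0 0 0.006 0" --pt "0 0 0 0 0 0.006 0" --pt "0 0 0 0 0 0.006 0" --pt "0 0 0 0 0 0.006 0" --pt "0 0 0 0 0 0.006 0" --pt "0 0 0 0 0 0.006 0" --pt "0 0 0 0 0 0.003 0" --pt "0 0 0 0 0 0 0"

```text
t: 4.3
eef_pos: [0.4594, -0.231, 0.0829]
orientation: [[-0.998, 0.062, -0.001], [0.062, 0.998, 0.0], [0.001, 0.0, -1.0]]
ft_force: [0.3, -0.3, -0.2]
gripper_width: 0.0917
```

Run:
```python
from h import *
from cell import cams,monitor
for n in["wrist","scene"]:
    d=cams.snapshot(n);cv2.imwrite(f"pics/{n}3.png",d["image"][...,::-1])
s=monitor.sense();print(s["eef_pos"],s["ft_force"])
```

```text
[ 0.45986183 -0.23121404  0.08360687] [-0.16248005 -0.75662356  0.66590431]
```

View pics/wrist3.png

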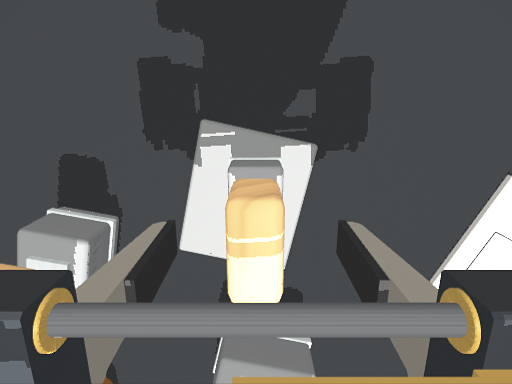

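The handle sits at (256,240), centred between the fingers (inner edges about 170 and 345). Closing now.

Request:
step_arm --pt "0 0 0 0 0 0 0.3" --pt "0 0 0 0 0 0 0.45" --pt "0 0 0 0 0 0 0.55" --pt "0 0 0 0 0 0 0.62" --pt "0 0 0 0 0 0 0.68" --pt "0 0 0 0 0 0 0.75" --pt "0 0 0 0 0 0 0.8" --pt "0 0 0 0 0 0 0.8" --force 40

```text
t: 5.07
eef_pos: [0.4598, -0.2311, 0.0836]
orientation: [[-0.998, 0.062, -0.0], [0.062, 0.998, 0.0], [0.0, -0.0, -1.0]]
ft_force: [0.1, 0.5, -0.2]
gripper_width: 0.0411
```

Request:
step_arm --pt "0 0 0 0 0 0 0.8" --pt "0 0 0 0 0 0 0.8" --pt "0 0 0 0 0 -0.002 0.8" --pt "0 0 0 0 0 -0.006 0.8" --pt "0 0 0 0 0 -0.012 0.8" --pt "0 0 0 0 0 -0.015 0.8" --pt "0 0 0 0 0 -0.015 0.8" --pt "0 0 0 0 0 -0.01 0.8"

```text
t: 5.73
eef_pos: [0.46, -0.2313, 0.145]
orientation: [[-0.998, 0.062, 0.001], [0.062, 0.998, -0.0], [-0.001, -0.0, -1.0]]
ft_force: [-0.1, 0.2, -3.9]
gripper_width: 0.0298
```

Run:
```python
from h import *
from cell import cams,monitor
for n in["wrist","scene"]:
    d=cams.snapshot(n);cv2.imwrite(f"pics/{n}4.png",d["image"][...,::-1]);np.savez(f"pics/{n}4.npz",**d)
s=monitor.sense();print(s["eef_pos"],s["ft_force"],s["wrist_torque"],s["orientation"])
```

```text
[ 0.46083079 -0.23169046  0.14530103] [ 0.25527583  0.20658133 -3.40963373] [ 0.03586837  0.03455677 -0.06331231] [[-0.99807691  0.06193003  0.00267437]
 [ 0.06192645  0.99807973 -0.00140319]
 [-0.00275613 -0.00123488 -0.99999544]]
```

View pics/wrist4.png

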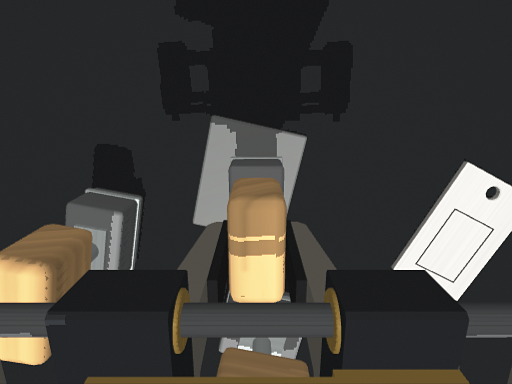

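View pics/scene4.png

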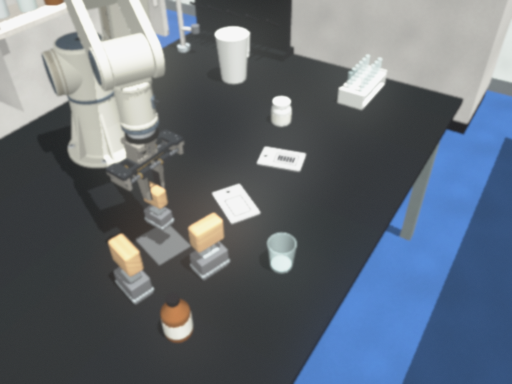

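Request:
step_arm --pt "0 0 0 -0.002 0.005 -0.002 0.8" --pt "0 0 0 -0.0045 0.012 -0.002 0.8" --pt "0 0 0 -0.0055 0.015 -0.002 0.8" --pt "0 0 0 -0.006 0.0165 -0.002 0.8" --pt "0 0 0 -0.006 0.0165 -0.002 0.8" --pt "0 0 0 -0.006 0.0165 0 0.8" --pt "0 0 0 -0.006 0.0165 0 0.8" --pt "0 0 0 -0.006 0.0165 0 0.8"

```text
t: 6.5
eef_pos: [0.5087, -0.1174, 0.1528]
orientation: [[-0.998, 0.062, -0.001], [0.062, 0.998, 0.001], [0.002, 0.001, -1.0]]
ft_force: [0.6, 0.1, -4.1]
gripper_width: 0.0298
```

Request:
step_arm --pt "0 0 0 -0.006 0.0165 0 0.8" --pt "0 0 0 -0.006 0.0165 0 0.8" --pt "0 0 0 -0.006 0.0165 0 0.8" --pt "0 0 0 -0.006 0.0165 0 0.8" --pt "0 0 0 -0.0055 0.0145 0 0.8" --pt "0 0 0 -0.0045 0.0125 0 0.8" --pt "0 0 0 -0.0035 0.009 0 0.8" --pt "0 0 0 -0.002 0.0052 0 0.8"

```text
t: 7.17
eef_pos: [0.555, -0.0134, 0.1531]
orientation: [[-0.998, 0.061, -0.001], [0.061, 0.998, 0.0], [0.001, 0.0, -1.0]]
ft_force: [-0.1, -0.7, -4.4]
gripper_width: 0.0298
```

Request:
step_arm --pt "0 0 2 0 0 0 0.8" --pt "0 0 4 0 0 0 0.8" --pt "0 0 4.6 0 0 0 0.8" --pt "0 0 4.6 0 0 0 0.8" --pt "0 0 4.6 0 0 0 0.8" --pt "0 0 4 0 0 0 0.8" --pt "0 0 2.4 0 0 0 0.8" --pt "0 0 1 0 0 0 0.8"

```text
t: 7.83
eef_pos: [0.5546, -0.0151, 0.1534]
orientation: [[-0.858, 0.514, -0.001], [0.514, 0.858, -0.0], [0.0, -0.0, -1.0]]
ft_force: [-0.0, -0.3, -3.5]
gripper_width: 0.0296
```

Run:
```python
from h import *
from cell import cams,monitor
for n in["wrist","scene","top"]:
    d=cams.snapshot(n);cv2.imwrite(f"pics/{n}5.png",d["image"][...,::-1]);np.savez(f"pics/{n}5.npz",**d)
s=monitor.sense();print(s["eef_pos"],s["ft_force"],s["wrist_torque"],s["orientation"])
```

```text
[ 0.55476418 -0.01504057  0.15347128] [ 0.10923449 -0.98959621 -4.10461338] [ 0.02765509 -0.01450789  0.01491559] [[-8.59905611e-01  5.10452986e-01 -2.99448151e-04]
 [ 5.10453020e-01  8.59905642e-01 -4.59955029e-05]
 [ 2.34018613e-04 -1.92406004e-04 -9.99999954e-01]]
```

View pics/wrist5.png

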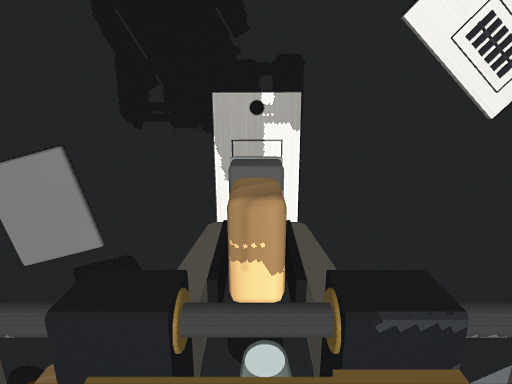

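View pics/scene5.png

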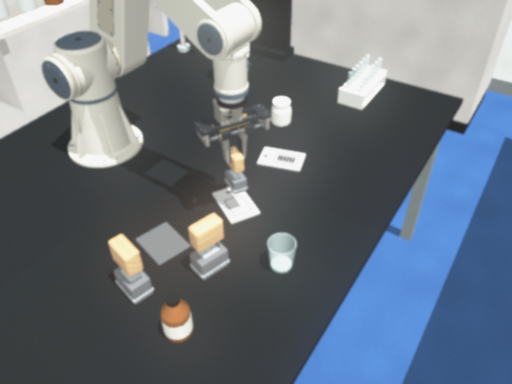

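Run:
```python
from h import *
d=np.load("pics/wrist5.npz");im=d["image"]
c=im[85:235,195:320];cv2.imwrite("pics/w5c.png",cv2.resize(c,None,fx=4.8,fy=4,interpolation=cv2.INTER_CUBIC)[...,::-1])
b=ray(d,[[232,140.5],[282,140.5],[257,107.5]],.006);print(b.round(4))
u=np.array([np.cos(np.radians(-30.7)),np.sin(np.radians(-30.7))])
print("box est", b[:2,:2].mean(0)+.037*u, b[2,:2]+.070*u)
# panel side edges
hsv=cv2.cvtColor(im,cv2.COLOR_RGB2HSV)
for r in(100,130,200,215):
    print(r,im[r,205:320].sum(1).tolist()[:14],im[r,290:310].sum(1).tolist())
# predicted skirt geometry if foot under TCP
p=np.array([0.5548,-.0150]);R=np.c_[u,[-u[1],u[0]]]
z0=.1535-.0836+.008
for z in(z0-.008,z0-.008+.044):
  q=np.array([[-.031,-.02],[-.031,.02],[.031,-.02],[.031,.02]])@R.T+p
  print(z,proj(d,np.c_[q,np.full(4,z)]).round(1).tolist())
for z in(z0-.008+.07,z0-.008+.12):
  q=np.array([[-.03,-.015],[-.03,.015],[.03,-.015],[.03,.015]])@R.T+p
  print(z,proj(d,np.c_[q,np.full(4,z)]).round(1).tolist())
```

```text
[[ 0.5119 -0.0191  0.006 ]
 [ 0.5388  0.0259  0.006 ]
 [ 0.4966  0.0206  0.006 ]]
box est [ 0.55715149 -0.01548437] [ 0.55674304 -0.01510305]
100 [65, 73, 69, 66, 69, 62, 68, 221, 504, 494, 483, 471, 472, 478] [474, 468, 465, 466, 474, 481, 483, 470, 464, 471, 473, 144, 57, 114, 110, 113, 110, 110, 113, 113]
130 [81, 66, 73, 72, 72, 70, 64, 72, 220, 495, 486, 478, 465, 464] [736, 736, 743, 748, 604, 765, 448, 560, 607, 765, 258, 92, 108, 109, 112, 115, 109, 114, 114, 110]
200 [111, 110, 115, 111, 111, 113, 108, 112, 115, 101, 157, 495, 760, 735] [735, 739, 742, 744, 746, 743, 754, 765, 231, 93, 110, 110, 112, 110, 114, 109, 108, 115, 110, 110]
215 [114, 112, 113, 111, 111, 105, 110, 112, 114, 105, 90, 277, 757, 745] [733, 741, 742, 743, 745, 745, 761, 674, 64, 102, 112, 111, 110, 110, 111, 114, 111, 114, 113, 110]
0.06989999999999999 [[232.9, 153.7], [279.4, 153.5], [234.5, 221.3], [278.4, 221.2]]
0.11389999999999999 [[228.6, 163.2], [283.5, 163.0], [230.7, 241.7], [282.0, 241.5]]
0.1399 [[232.9, 172.2], [279.0, 172.0], [234.9, 256.0], [277.7, 255.8]]
0.18989999999999999 [[225.7, 193.4], [285.6, 193.2], [228.9, 298.1], [283.4, 298.0]]
```

View pics/w5c.png

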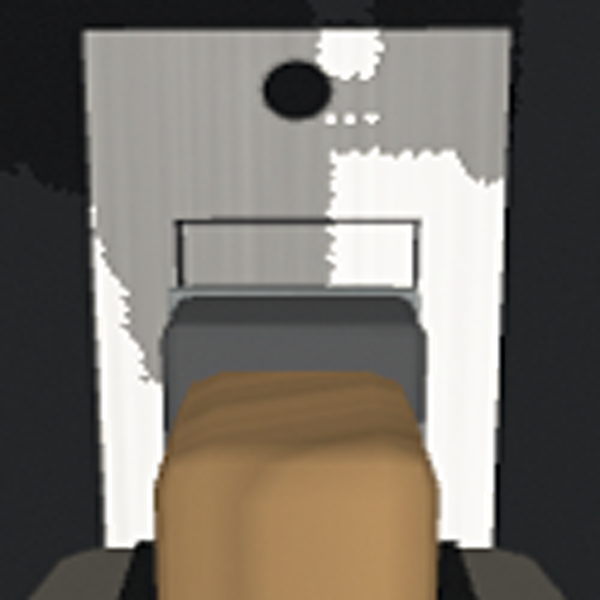

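Stamp and box line up within about 1.5 mm. The foot edge is parallel to the box edge (box line at row 140, foot plate at row 157, both centred near column 257). I'll shift 1.5 mm and lower to about 20 mm above.

Request:
step_arm --pt "0 0 -0.1 -0.0015 0 0.004 0.8" --pt "0 0 0 0 0 0.008 0.8" --pt "0 0 0 0 0 0.01 0.8" --pt "0 0 0 0 0 0.01 0.8" --pt "0 0 0 0 0 0.01 0.8" --pt "0 0 0 0 0 0.007 0.8" --pt "0 0 0 0 0 0.003 0.8" --pt "0 0 0 0 0 0 0.8"

```text
t: 8.65
eef_pos: [0.5555, -0.0157, 0.1004]
orientation: [[-0.86, 0.51, -0.002], [0.51, 0.86, 0.0], [0.002, -0.001, -1.0]]
ft_force: [-0.2, 0.5, -4.4]
gripper_width: 0.0299
```

Run:
```python
from h import *
from cell import cams,monitor
for n in["wrist","scene"]:
    d=cams.snapshot(n);np.savez(f"pics/{n}6.npz",**d)
    c=d["image"][85:235,195:320] if n=="wrist" else d["image"][140:230,190:290]
    cv2.imwrite(f"pics/{n}6.png",cv2.resize(c,None,fx=4,fy=4,interpolation=cv2.INTER_CUBIC)[...,::-1])
    if n=="wrist": D=d
d=D
s=monitor.sense();p=s["eef_pos"];print(p,s["ft_force"],s["orientation"].round(4).tolist())
u=-s["orientation"][:2,0];R=np.c_[u,[-u[1],u[0]]]
f=p[2]-.0756
for z,a,b in((f,.031,.02),(f+.044,.031,.02),(f+.07,.03,.015),(f+.12,.03,.015)):
  q=np.array([[-a,-b],[-a,b],[a,-b],[a,b]])@R.T+p[:2]
  print(z,proj(d,np.c_[q,np.full(4,z)]).round(1).tolist())
```

```text
[ 0.5563586  -0.01571581  0.10161916] [ 0.81761763  0.44097277 -4.05407747] [[-0.8603, 0.5098, 0.0001], [0.5098, 0.8603, -0.0], [-0.0001, 0.0, -1.0]]
0.0260191584341897 [[232.6, 156.3], [280.6, 156.3], [234.0, 225.8], [279.2, 225.8]]
0.0700191584341897 [[228.0, 166.6], [285.0, 166.6], [230.0, 247.6], [283.1, 247.6]]
0.0960191584341897 [[232.4, 176.2], [280.5, 176.2], [234.2, 263.1], [278.8, 263.1]]
0.1460191584341897 [[224.7, 199.8], [287.9, 199.8], [227.7, 309.4], [285.0, 309.4]]
```

View pics/wrist6.png

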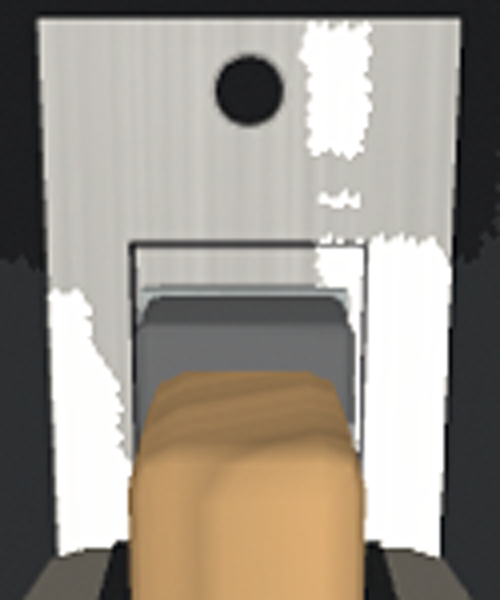

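View pics/scene6.png

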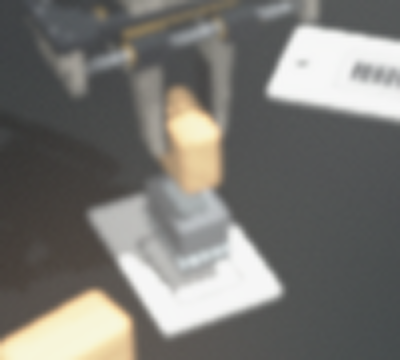

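Run:
```python
from h import *
d=np.load("pics/wrist6.npz")
b=ray(d,[[227.5,145.75],[286.75,145.75],[257.2,107.5]],.006);R=np.array([[-0.8603,.5098],[.5098,.8603]])
p=np.array([.55636,-.01572])
print("tool xy from TCP: box",(b[:,:2]-p)@R+[-.037,0]); print("hole->box",((b[2,:2]-p)@R)-[.07,0])
f=ray(d,[[230.5,157],[282.5,157]],.026);print("foot",(f[:,:2]-p)@R-[.031,0])
```

```text
tool xy from TCP: box [[ 0.00012597 -0.02586581]
 [ 0.00011071  0.02678991]
 [ 0.03306854  0.00052871]]
hole->box [6.85404451e-05 5.28712962e-04]
foot [[-0.00060918 -0.02175565]
 [-0.00061898  0.02162452]]
```

Request:
step_arm --pt "0 0 0 0 0 0.004 0.8" --pt "0 0 0 0 0 0.004 0.8" --pt "0 0 0 0 0 0.004 0.8" --pt "0 0 0 0 0 0.003 0.8" --pt "0 0 0 0 0 0.0015 0.8" --pt "0 0 0 0 0 0.0015 0.8" --pt "0 0 0 0 0 0.0015 0.8" --pt "0 0 0 0 0 0.0015 0.8"

```text
t: 9.42
eef_pos: [0.5564, -0.0158, 0.0808]
orientation: [[-0.86, 0.51, 0.0], [0.51, 0.86, -0.0], [-0.0, 0.0, -1.0]]
ft_force: [-2.5, -0.7, 4.1]
gripper_width: 0.0299
```

Request:
step_arm --pt "0 0 0 0 0 0.001 0.8" --pt "0 0 0 0 0 0.0015 0.8" --pt "0 0 0 0 0 0.0015 0.8" --pt "0 0 0 0 0 0.0015 0.8" --pt "0 0 0 0 0 0.0015 0.8" --pt "0 0 0 0 0 0.0015 0.8" --pt "0 0 0 0 0 0.0015 0.8" --pt "0 0 0 0 0 0 0.8"

```text
t: 10.08
eef_pos: [0.5564, -0.0158, 0.0711]
orientation: [[-0.86, 0.51, 0.0], [0.51, 0.86, -0.0], [-0.0, 0.0, -1.0]]
ft_force: [-3.6, -0.6, 7.3]
gripper_width: 0.0298
```

Request:
step_arm --pt "0 0 0 0 0 0.0015 0.8" --pt "0 0 0 0 0 0.0015 0.8" --pt "0 0 0 0 0 0.0015 0.8" --pt "0 0 0 0 0 0.0013 0.8" --pt "0 0 0 0 0 0.0007 0.8" --pt "0 0 0 0 0 0 0.8" --pt "0 0 0 0 0 0 0.8" --pt "0 0 0 0 0 0 0.8"

```text
t: 10.75
eef_pos: [0.5564, -0.0158, 0.065]
orientation: [[-0.86, 0.51, 0.001], [0.51, 0.86, -0.0], [-0.001, 0.0, -1.0]]
ft_force: [-3.3, -1.1, 10.5]
gripper_width: 0.0298
```

Run:
```python
from h import *
from cell import cams,monitor
for n in["wrist","scene"]:
    d=cams.snapshot(n);np.savez(f"pics/{n}7.npz",**d)
    c=d["image"][85:235,195:320] if n=="wrist" else d["image"][140:230,190:290]
    cv2.imwrite(f"pics/{n}7.png",cv2.resize(c,None,fx=4,fy=4,interpolation=cv2.INTER_CUBIC)[...,::-1])
s=monitor.sense();print(s["eef_pos"],s["ft_force"],s["wrist_torque"])
```

```text
[ 0.55639982 -0.0158191   0.06503295] [-3.66385744 -0.75280948 10.920877  ] [-0.08165726  0.86630189  0.00771029]
```

View pics/wrist7.png

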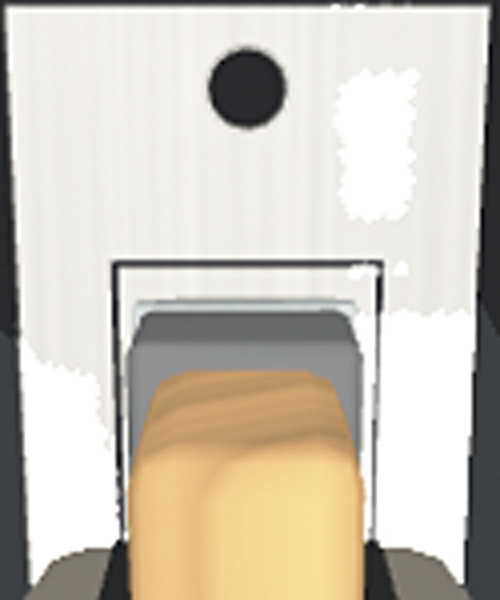

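View pics/scene7.png

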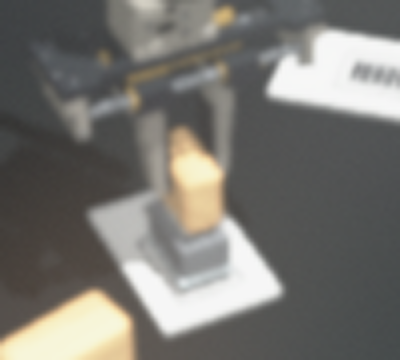

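The stamp stays square inside the box lines, handle down (about 16 mm by travel and by force). I'll hold briefly, then lift.

Request:
step_arm --pt "0 0 0 0 0 0 0.8" --pt "0 0 0 0 0 0 0.8" --pt "0 0 0 0 0 0 0.8" --pt "0 0 0 0 0 -0.001 0.8" --pt "0 0 0 0 0 -0.002 0.8" --pt "0 0 0 0 0 -0.002 0.8" --pt "0 0 0 0 0 -0.002 0.8" --pt "0 0 0 0 0 -0.002 0.8"

```text
t: 11.52
eef_pos: [0.5564, -0.0158, 0.0739]
orientation: [[-0.86, 0.51, 0.001], [0.51, 0.86, -0.0], [-0.001, 0.0, -1.0]]
ft_force: [-3.8, -1.3, 7.1]
gripper_width: 0.0296
```

Request:
step_arm --pt "0 0 0 0 0 -0.002 0.8" --pt "0 0 0 0 0 -0.002 0.8" --pt "0 0 0 0 0 -0.002 0.8" --pt "0 0 0 0 0 -0.002 0.8" --pt "0 0 0 0 0 -0.003 0.8" --pt "0 0 0 0 0 -0.004 0.8" --pt "0 0 0 0 0 -0.006 0.8" --pt "0 0 0 0 0 -0.006 0.8"

```text
t: 12.18
eef_pos: [0.556, -0.0157, 0.1002]
orientation: [[-0.86, 0.51, -0.001], [0.51, 0.86, 0.0], [0.001, -0.0, -1.0]]
ft_force: [-0.9, 0.2, -3.2]
gripper_width: 0.0298
```

Request:
step_arm --pt "0 0 0 0 0 -0.006 0.8" --pt "0 0 0 0 0 -0.008 0.8" --pt "0 0 0 0 0 -0.008 0.8" --pt "0 0 0 0 0 -0.008 0.8" --pt "0 0 0 0 0 -0.008 0.8" --pt "0 0 0 0 0 -0.008 0.8" --pt "0 0 0 0 0 -0.006 0.8" --pt "0 0 0 0 0 0 0.8"

```text
t: 12.85
eef_pos: [0.5571, -0.0157, 0.1537]
orientation: [[-0.86, 0.51, 0.002], [0.51, 0.86, -0.0], [-0.002, 0.001, -1.0]]
ft_force: [-0.3, 0.5, -3.1]
gripper_width: 0.0296
```

Run:
```python
from h import *
from cell import cams,monitor
d=cams.snapshot("wrist");np.savez(f"pics/wrist8.npz",**d)
cv2.imwrite(f"pics/wrist8.png",d["image"][...,::-1])
s=monitor.sense();print(s["eef_pos"],s["ft_force"],s["wrist_torque"],s["orientation"].round(4))
```

```text
[ 0.55674224 -0.01574139  0.15294092] [-0.54100922 -0.33239615 -3.65994756] [-0.03655948 -0.01055652 -0.00279159] [[-8.603e-01  5.099e-01  1.600e-03]
 [ 5.099e-01  8.603e-01 -1.000e-04]
 [-1.400e-03  7.000e-04 -1.000e+00]]
```

View pics/wrist8.png

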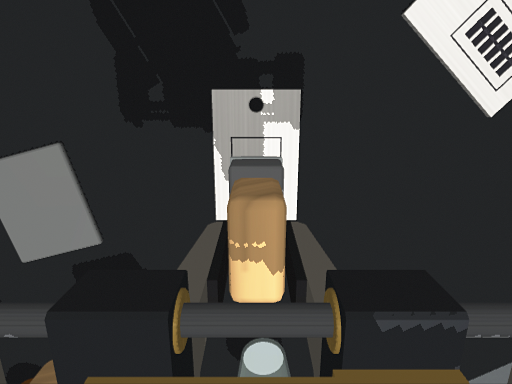

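The panel is still in place and the stamp is clear of it. Now carrying it back to the pad.

Request:
step_arm --pt "0 0 -2 0 0 0 0.8" --pt "0 0 -4 0 0 0 0.8" --pt "0 0 -4.6 0 0 0 0.8" --pt "0 0 -4.6 0 0 0 0.8" --pt "0 0 -4.6 0 0 0 0.8" --pt "0 0 -4 0 0 0 0.8" --pt "0 0 -2.4 0 0 0 0.8" --pt "0 0 -0.9 0 0 0 0.8"

```text
t: 13.57
eef_pos: [0.5558, -0.0157, 0.1515]
orientation: [[-0.998, 0.06, -0.001], [0.06, 0.998, 0.0], [0.001, -0.0, -1.0]]
ft_force: [-0.3, -0.5, -4.1]
gripper_width: 0.0297
```

Request:
step_arm --pt "0 0 0 0.0016 -0.005 0 0.8" --pt "0 0 0 0.004 -0.012 0 0.8" --pt "0 0 0 0.005 -0.0155 0 0.8" --pt "0 0 0 0.0056 -0.0172 0 0.8" --pt "0 0 0 0.0056 -0.0172 0 0.8" --pt "0 0 0 0.0056 -0.0172 0 0.8" --pt "0 0 0 0.0056 -0.0172 0 0.8" --pt "0 0 0 0.0056 -0.0172 0 0.8"

```text
t: 14.23
eef_pos: [0.5092, -0.1332, 0.152]
orientation: [[-0.998, 0.063, -0.0], [0.063, 0.998, -0.0], [0.0, -0.0, -1.0]]
ft_force: [0.7, -0.1, -3.7]
gripper_width: 0.0295
```

Request:
step_arm --pt "0 0 0 0.0056 -0.0172 0 0.8" --pt "0 0 0 0.0056 -0.0172 0 0.8" --pt "0 0 0 0.0056 -0.0172 0 0.8" --pt "0 0 0 0.0056 -0.0172 0 0.8" --pt "0 0 0 0.005 -0.015 0 0.8" --pt "0 0 0 0.004 -0.012 0 0.8" --pt "0 0 0 0.0032 -0.01 0 0.8" --pt "0 0 0 0.0017 -0.0053 0 0.8"

```text
t: 14.9
eef_pos: [0.4664, -0.2416, 0.1521]
orientation: [[-0.998, 0.063, -0.0], [0.063, 0.998, -0.0], [0.0, -0.0, -1.0]]
ft_force: [0.6, -0.5, -3.8]
gripper_width: 0.03
```

Request:
step_arm --pt "0 0 0 0 0 0.004 0.8" --pt "0 0 0 0 0 0.008 0.8" --pt "0 0 0 0 0 0.01 0.8" --pt "0 0 0 0 0 0.01 0.8" --pt "0 0 0 0 0 0.01 0.8" --pt "0 0 0 0 0 0.006 0.8" --pt "0 0 0 0 0 0.003 0.8" --pt "0 0 0 0 0 0 0.8"

```text
t: 15.57
eef_pos: [0.4667, -0.2397, 0.1]
orientation: [[-0.998, 0.062, -0.002], [0.062, 0.998, 0.001], [0.002, 0.001, -1.0]]
ft_force: [0.2, 0.9, -4.1]
gripper_width: 0.03
```

Run:
```python
from h import *
from cell import cams,monitor
d=cams.snapshot("wrist");np.savez(f"pics/wrist9.npz",**d)
cv2.imwrite(f"pics/wrist9.png",d["image"][...,::-1])
s=monitor.sense();print(s["eef_pos"],s["ft_force"],s["wrist_torque"],s["orientation"].round(4))
```

```text
[ 0.46710375 -0.24000713  0.10066   ] [ 0.1834282  -0.50938467 -2.98515398] [0.0323908  0.03186755 0.00786943] [[-9.981e-01  6.170e-02 -7.000e-04]
 [ 6.170e-02  9.981e-01  4.000e-04]
 [ 8.000e-04  3.000e-04 -1.000e+00]]
```

View pics/wrist9.png

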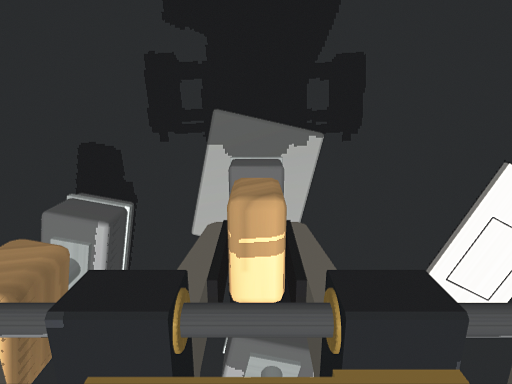

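Request:
step_arm --pt "0 0 0 0 0 0.004 0.8" --pt "0 0 0 0 0 0.004 0.8" --pt "0 0 0 0 0 0.003 0.8" --pt "0 0 0 0 0 0.002 0.8" --pt "0 0 0 0 0 0.0015 0.8" --pt "0 0 0 0 0 0.0015 0.8" --pt "0 0 0 0 0 0.001 0.8" --pt "0 0 0 0 0 0 0.8"

```text
t: 16.28
eef_pos: [0.4671, -0.2402, 0.0839]
orientation: [[-0.998, 0.062, -0.0], [0.062, 0.998, 0.0], [0.0, 0.0, -1.0]]
ft_force: [0.3, -0.8, -4.4]
gripper_width: 0.0299
```

Request:
step_arm --pt "0 0 0 0 0 0.0003 0.8" --pt "0 0 0 0 0 0.0003 0.8" --pt "0 0 0 0 0 0.0003 0.8" --pt "0 0 0 0 0 0.0002 0.8" --pt "0 0 0 0 0 0 0.8" --pt "0 0 0 0 0 0 0.8" --pt "0 0 0 0 0 0 0.8" --pt "0 0 0 0 0 0 0.8"

```text
t: 16.95
eef_pos: [0.4674, -0.2404, 0.0832]
orientation: [[-0.998, 0.062, 0.0], [0.062, 0.998, -0.0], [-0.0, -0.0, -1.0]]
ft_force: [-1.6, 0.1, 3.1]
gripper_width: 0.0295
```

Contact: the force went from -4.4 N to +3.1 N. Releasing, then rising straight up.

Request:
step_arm --pt "0 0 0 0 0 0 0.66" --pt "0 0 0 0 0 0 0.62" --pt "0 0 0 0 0 0 0.5" --pt "0 0 0 0 0 0 0.3" --pt "0 0 0 0 0 0 0" --pt "0 0 0 0 0 0 0" --pt "0 0 0 0 0 0 0" --pt "0 0 0 0 0 0 0"

```text
t: 17.62
eef_pos: [0.4672, -0.2402, 0.0829]
orientation: [[-0.998, 0.062, -0.0], [0.062, 0.998, 0.0], [0.0, 0.0, -1.0]]
ft_force: [0.4, -0.2, -0.5]
gripper_width: 0.0725
```

Request:
step_arm --pt "0 0 0 0 0 0 0" --pt "0 0 0 0 0 0 0" --pt "0 0 0 0 0 0 0" --pt "0 0 0 0 0 -0.004 0" --pt "0 0 0 0 0 -0.01 0" --pt "0 0 0 0 0 -0.015 0" --pt "0 0 0 0 0 -0.02 0" --pt "0 0 0 0 0 -0.02 0"

```text
t: 18.28
eef_pos: [0.467, -0.2401, 0.1534]
orientation: [[-0.998, 0.062, -0.0], [0.062, 0.998, 0.0], [0.0, 0.0, -1.0]]
ft_force: [0.9, -0.1, 0.6]
gripper_width: 0.0917
```

Request:
step_arm --pt "0 0 0 0 0 -0.02 0" --pt "0 0 0 0 0 -0.02 0" --pt "0 0 0 0 0 -0.02 0" --pt "0 0 0 0 0 -0.015 0" --pt "0 0 0 0 0 -0.01 0" --pt "0 0 0 0 0 0 0" --pt "0 0 0 0 0 0 0" --pt "0 0 0 0 0 0 0"

```text
t: 18.95
eef_pos: [0.4667, -0.2399, 0.2362]
orientation: [[-0.998, 0.062, -0.001], [0.062, 0.998, 0.001], [0.001, 0.0, -1.0]]
ft_force: [1.1, 1.0, 0.2]
gripper_width: 0.0919
```

Run:
```python
from h import *
from cell import cams,monitor
for n in["wrist","scene"]:
    d=cams.snapshot(n);cv2.imwrite(f"pics/{n}10.png",d["image"][...,::-1])
    if n=="wrist":
        hsv=cv2.cvtColor(d["image"],cv2.COLOR_RGB2HSV);h,s,v=cv2.split(hsv)
        sel=np.zeros(v.shape,bool);sel[95:225,195:310]=1
        print(rect((h>8)&(h<30)&(s>50)&(v>150)&sel,d,.128),rect((v>80)&(s<40)&sel,d,.008))
        sel[:]=0;sel[140:265,355:490]=1
        print(rect((v>130)&(s<40)&sel,d,.006))
print(monitor.sense()["eef_pos"],monitor.sense()["ft_force"])
```

```text
[(array([255., 180.]), [466.4, -240.5], [28.4, 58.2], 176.4)] [(array([256., 158.]), [466.8, -241.2], [98.6, 118.6], 163.9)]
[(array([428., 201.]), [543.0, -8.4], [91.4, 140.5], 149.3)]
[ 0.4665758  -0.23988881  0.23588613] [ 0.24177124 -0.01146795 -1.1696315 ]
```

View pics/wrist10.png

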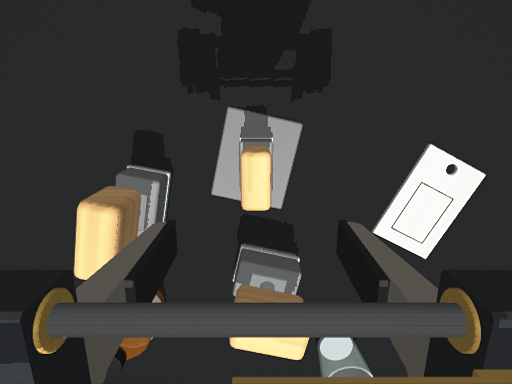

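View pics/scene10.png

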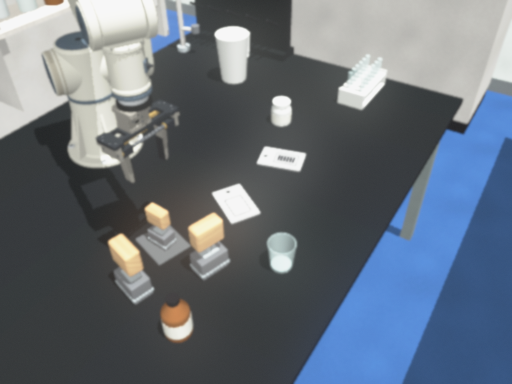

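```bash
python3 -c "
from cell import bot;print(bot.sign_off())"
```

```text
the job is handed in; nothing more can be done
None
```

I stamped the empty panel and put the stamp back on its rest, and the job is handed in at about 19 s of the 54 s allowed. The hand-in reports no verdict.

- **Stamping:** I took the smallest stamp, set it within about 1 mm of the box centre and parallel to its lines, and pressed the handle about 16.5 mm down for roughly 1 s. The wrist force reading peaked near 11 N. I then lifted it straight off.
- **Stamp on the rest:** It stands about 1 mm from the pad centre, with the gripper open and well clear. At put-down the arm met the pad within 1 mm of the original grasp height, so the handle had not slipped in the grip.
- **Panel:** It measured at the same place to 0.1 mm before and after.
- **Bystanders:** The stamped panel, bottle, beaker and jar look unmoved in the final picture; I checked these by eye only.

- **No visible imprint:** No imprint shows in the box in the pictures afterwards. The press itself is inferred from travel, force and the pressed-state picture.
- **Side force:** There was also a side force of about 3.7 N while pressing. Nothing visibly slid.

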